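# Turn the vial carousel and fetch the red-capped control

### The job

Turn the knob of the covered vial carousel until the red-capped vial stands in the middle of the open slot at the front, just behind the blue index mark. Then lift that vial out through the slot and stand it upright in the small round black dish.

Things in the scene. Friction and masses are not known exactly. Their poses are not given: they have to be found in the camera images.
- knob (a point): Black bar knob on the turntable's vertical axis. Bar 46 mm long (x axis), 14 wide (y), 30 high; its top is 13 mm above this point, its foot (48 mm wide collar) 17 mm below. Turntable turns with it either way, light friction 0.05 N m, stays where left. Three vials stand in cups 90 mm from the axis, 120 degrees apart; the red one starts left or right of the front slot, 48 to 72 degrees off its middle.
- red_vial_center (a point): Centre, half-way up, of the loose amber vial with a red cap: 22 mm diameter, 48 mm high (cap: top 10 mm, 20 mm wide), 25 g, z along it. It stands in a white ring cup of the turntable (31 mm outside, rim 40 mm above the worktop: grip above it), foot 22 mm above the worktop, 1.3 mm play, and rides with the turntable. Vials with a blue and a green cap stand in the other cups.
- window (a point): Where a vial's centre is when its cup is in the middle of the front slot: 90 mm from the knob axis, 46 mm above the worktop; x points to the knob axis. Fixed white housing 250 mm square, flat clear cover, top at 84 mm (corner screws 87 mm). The slot, 104 mm wide, blue edged, runs in the cover from the front edge to 45 mm behind the knob axis. Blue index mark on the base's front edge before it.
- dish_floor (a point): Centre of the inner floor of the small round black dish, fixed to the worktop: 64 mm outside diameter, 58 mm inside, rim 9 mm above the worktop, floor (this point) 3 mm above the worktop, z up.
There are look-alikes about, which are no part of the job. There is more than one size of the part that bears dish_floor; the job needs the smallest.

How it is judged:
On the way:
1. the red-capped vial, still standing in its cup, is brought to the middle of the front slot (within 20 mm) (horizontal distance between red_vial_center and window below 0.02 m and z of red_vial_center in the frame of window below 0.006 m and angle between red_vial_center's own z axis and vertical below 0.26 rad), for 0.2 s.
At the end, for the whole second after the job is handed in: The red-capped vial stands upright (within 10 degrees) on the floor of the black dish, within 20 mm of its centre, released and at rest (horizontal distance between red_vial_center and dish_floor below 0.02 m and z of red_vial_center in the frame of dish_floor between 0.018 and 0.029 m and angle between red_vial_center's own z axis and vertical below 0.17 rad and linear speed of red_vial below 0.02 m/s); the robot touches nothing.
It also fails if it takes over 45 s, if anything falls off the work surface, if the arm or the gripper's body presses on something with over 40 N, if the wrist force passes 120 N, or if a joint passes its speed limit or range.

### The arm

A 6-joint arm with a two-finger parallel gripper is mounted at the origin on a cart in front of the work surface, level with it; the furniture and walls round the work are solid. World frame = base frame: x ahead of the robot, y to its left, z up, the work surface at z = 0. Lengths are in m, angles in rad, forces in N, time in s.
With the tool pointing down it reaches from about 0.3 to 0.875 m from the base axis. Payload 6.4 kg.
Tool frame: the origin (TCP) lies midway between the tips of the shut fingers; the grasp point (between the pads) lies 19 mm behind it; z points along the fingers, y is the direction in which the jaws open and shut (so a half turn about z gives the same grasp; the last joint's range is limited). The gripper opens to 85 mm and grips with 20 to 120 N. Pads are 22 mm wide; open, the fingers measure 114 mm over their backs; the gripper's body (76 mm by 85 mm) begins 54 mm behind the grasp point. The pads swing forward as they close: fully open they stand 13 mm farther back than shut.
Start: joints at [-1.423, 0.181, 1.607, -0, 1.354, -0.206], TCP at [0.199, -0.539, 0.231] pointing down, gripper open.
Joint ranges: [-2.99, 2.99], [-0.89, 2.07], [0.3, 2.58], [-1.14, 4.28], [0, 2.63], [-3.12, 3.12]. Speed limits (rad/s): [2.57, 2.57, 3.01, 3.14, 3.14, 3.14].

### API

Orientations are given as a unit quaternion [w, x, y, z].
In Python, from bench import ctrl gives the robot as it stands. The module is installed in compiled form; this text tells all that it offers.
- The arm moves only by the tool arm_command, never from a script. Its argument "plan" is one flat list of numbers, 4 for each row, row after row: the shift along the tool's x, y, z in mm, then the turn about the tool's z in rad. A call has 1 to 20 rows; each row shifts and turns the commanded pose from where the row before left it, along the tool's axes as they then stand; what a row does not reach is not made up. A row lasts 1/10 s, in which the tool goes at most 50 mm and 8.59 degrees, less where a joint would pass 70% of its speed; a pose out of reach is approached as far as the arm can. A call is refused whole if a number of a shift passes 50 or a number of a turn 0.15, either way. A call with a gripper value outside its range is refused whole. "grip" is the opening, from 0 (shut) to 1 (fully open), set as the call begins (left out, the last holds). The fingers move at their own pace and stop on an object; the grip force is fixed at half the most. Time passes only in rows, so rows that do not move let the fingers close. It gives the time, the measured TCP pose, the force and the opening at its end, in the units of the state.
- ctrl.get_obs(): the state, without advancing time (a new reading comes with each control period).
- ctrl.camera(name): name is "side" or "top" or "wrist"; returns a dict with "color" (480x640x3 uint8, red, green, blue), "camera_matrix" (3x3 intrinsics, pixels), "eye" and "attitude" of the camera in the world; the wrist camera has in their place "T_tool_cam" (4x4, takes a point from camera to tool coordinates, whose origin is the TCP and whose axes are the flange's). Camera axes: x right, y up, looking along -z (the intrinsics and any distortion apply to the point x, -y, -z); pixel columns grow to the right and rows downward; lengths in m; the calibration is good to about 2 mm. A picture is of the moment at which its call begins: read the wrist's pose just before it. There is no depth.
- ctrl.hand_in(): hands the job in, once; it reports no verdict.
The state is a dict: "time_s": time; "q": joint angles; "dq": joint speeds; "joint_efforts": joint torques, N m; "eef_pos": TCP position; "eef_rot": TCP orientation; "wrist_force": force on the tool from outside, world axes, zero at the start; "torque": the same for the moment, N m; "opening": opening from 0.0 (shut) to 1.0 (fully open).
Only numpy, scipy, OpenCV 4.12 (cv2) and the standard library are available. Lean on these libraries where they do the work, as an engineer would, in place of code of your own. Each camera call takes 0.05 s, during which the arm holds its last target. There are 200 camera calls.

## Working session

There is one attempt and no reset: what is moved stays moved. The work goes in short steps, Python scripts to look and compute and a tool call to move; the robot and the scene stay as the last step left them, time stands still between calls to the robot, and variables do not carry over. Pictures are saved under pics/ and viewed, about 8 in all and at most 12, crops included, and the job is handed in when it is done.

Besides the shell and the picture viewer there is one more tool, called after "Emit:" as a command line: name --argument value ..., lists and objects as JSON in quotes. arm_command: Moves the arm, as the interface text tells. Its arguments: {"type":"object","properties":{"plan":{"type":"array","items":{"type":"number"}},"grip":{"type":"number"}},"required":["plan"]}

```bash
mkdir -p pics; cat > h.py <<'E'
import numpy as np, cv2
from bench import ctrl
from scipy.spatial.transform import Rotation as R
def rot(q): return R.from_quat([q[1],q[2],q[3],q[0]]).as_matrix()
def shot(name,fn=None):
    o=ctrl.get_obs(); c=ctrl.camera(name)
    if name=="wrist":
        T=np.eye(4);T[:3,:3]=rot(o["eef_rot"]);T[:3,3]=o["eef_pos"]; M=T@np.array(c["T_tool_cam"])
        c["R"],c["p"]=M[:3,:3],M[:3,3]
    else:
        a=np.array(c["attitude"]); c["R"]=a if a.shape==(3,3) else rot(a); c["p"]=np.array(c["eye"])
    if fn: cv2.imwrite("pics/"+fn,c["color"][:,:,::-1])
    return c
def ray(c,u,v):
    x=np.linalg.inv(c["camera_matrix"])@[u,v,1.]; d=c["R"]@[x[0],-x[1],-x[2]]; return c["p"],d
def onz(c,u,v,z):
    p,d=ray(c,u,v); return p+d*(z-p[2])/d[2]
def proj(c,P):
    x=c["R"].T@(np.array(P)-c["p"]); k=c["camera_matrix"]@[x[0],-x[1],-x[2]]; return k[:2]/k[2]
def tri(rs):
    A=0;b=0
    for p,d in rs:
        d=d/np.linalg.norm(d);m=np.eye(3)-np.outer(d,d);A=A+m;b=b+m@p
    return np.linalg.solve(A,b)
E
python3 - <<'E'
from h import *
o=ctrl.get_obs(); print(o)
for n in("side","top","wrist"):
    c=shot(n,n+"0.png"); print(n,{k:v for k,v in c.items() if k!="color"})
E
```

```text
{'time_s': 0.0, 'q': array([-1.42334378e+00,  1.81552509e-01,  1.60799901e+00, -4.69679948e-06,
        1.35379758e+00, -2.06275652e-01]), 'dq': array([-0.0011482 , -0.00137436,  0.00031996, -0.00075614, -0.00094742,
       -0.00047188]), 'joint_efforts': array([-6.16529087e-04, -4.44875050e+01, -3.51336944e+01, -3.83284432e-04,
        9.01744352e-03, -1.23456029e-06]), 'eef_pos': array([ 0.19912443, -0.53883574,  0.23038205]), 'eef_rot': array([-8.77911056e-04,  9.84399804e-01,  1.75943894e-01,  2.35343026e-05]), 'wrist_force': array([ 0.13086292,  0.02514136, -0.35627069]), 'torque': array([-0.00711969, -0.04166763,  0.00643126]), 'opening': 0.9992793457601333}
side {'camera_matrix': array([[476.30045477,   0.        , 323.66639011],
       [  0.        , 476.30045477, 235.82836175],
       [  0.        ,   0.        ,   1.        ]]), 'eye': array([0.2223491 , 0.7120599 , 0.69851092]), 'attitude': array([-0.18502792, -0.08345683,  0.44545825,  0.87199001]), 'R': array([[-0.91759925,  0.24833193, -0.31039147],
       [-0.39703806, -0.53466324,  0.74598659],
       [ 0.01929738,  0
[... 624 characters left out ...]
14692 ,   0.        , 319.16624947],
       [  0.        , 355.5514692 , 241.91216154],
       [  0.        ,   0.        ,   1.        ]]), 'T_tool_cam': array([[ 6.97801217e-04,  9.50347262e-01,  3.11190609e-01,
         7.99715912e-02],
       [ 9.99999756e-01, -6.59375652e-04, -2.28686855e-04,
        -1.62340024e-03],
       [-1.21404158e-05,  3.11190693e-01, -9.50347490e-01,
        -1.42173160e-01],
       [ 0.00000000e+00,  0.00000000e+00,  0.00000000e+00,
         1.00000000e+00]]), 'R': array([[ 0.34710567,  0.89118984,  0.29205876],
       [-0.93782475,  0.33035849,  0.10652707],
       [-0.00154825, -0.31087608,  0.95044919]]), 'p': array([ 0.27364118, -0.50987575,  0.3726774 ])}
```

View pics/top0.png

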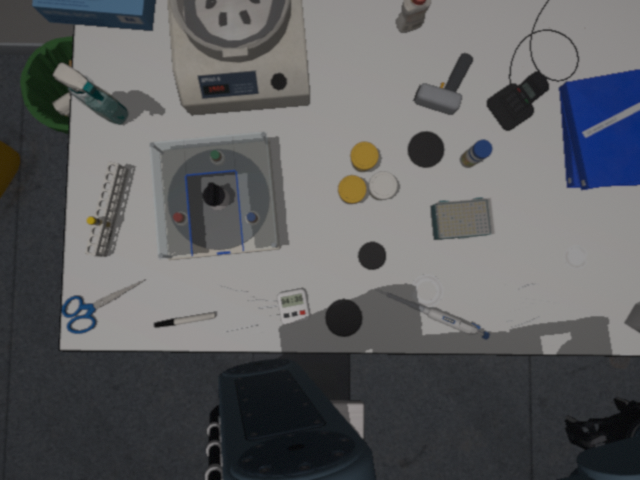

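View pics/side0.png

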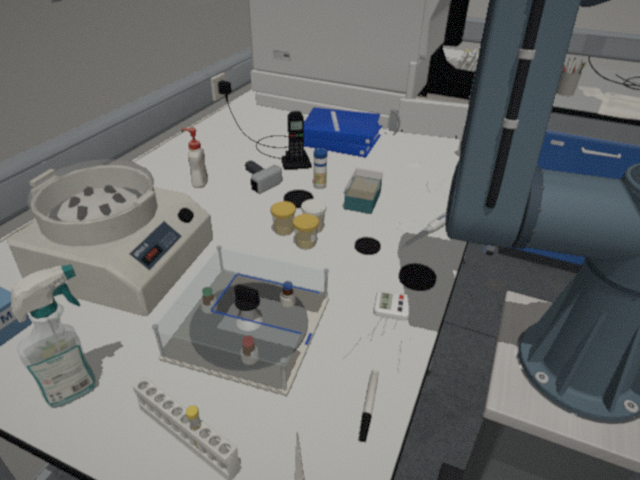

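Top view: the carousel's knob is at (214,195), red cap (180,216), green (216,156), blue (252,217), index mark (224,253). Black discs are at (426,149), (344,318) and (372,255); the last is the smallest. Other things that could be mistaken: the red-topped bottle (415,5), yellow cups (365,155) and (352,188), and the yellow cap in the rack (93,220). In the side view the red cap is at (248,343), knob (246,295) and dish (368,245).

```bash
cat > m.py <<'E'
from h import *
t=shot("top");s=shot("side")
def blobs(c,box,f,amin=8):
    x0,y0,x1,y1=box; im=c["color"][y0:y1,x0:x1].astype(int); hsv=cv2.cvtColor(c["color"][y0:y1,x0:x1],cv2.COLOR_RGB2HSV).astype(int)
    m=f(im,hsv).astype(np.uint8); n,l,st,ce=cv2.connectedComponentsWithStats(m)
    return [(ce[i]+[x0,y0],st[i][:4]+[x0,y0,0,0],st[i][4]) for i in range(1,n) if st[i][4]>=amin]
red=lambda i,h:((h[...,0]<8)|(h[...,0]>172))&(h[...,1]>110)&(h[...,2]>60)
blue=lambda i,h:(h[...,0]>105)&(h[...,0]<130)&(h[...,1]>120)
black=lambda i,h:h[...,2]<55
for n,c,b in(("top",t,(150,130,290,262)),("side",s,(150,240,335,400))):
    for nm,f in(("red",red),("blue",blue),("black",black)):
        for B in blobs(c,b,f): print(n,nm,B[0].round(1),B[1],B[2])
for n,c,b in(("top",t,(300,120,460,345)),("side",s,(280,180,445,300))):
    for B in blobs(c,b,black,60): print(n,"disc",B[0].round(1),B[1],B[2], onz(c,*B[0],.006).round(4))
a=cv2.resize(t["color"][130:265,145:295],None,fx=4,fy=4,interpolation=3)[:,:,::-1]
d=cv2.resize(s["color"][235:395,150:340],None,fx=4,fy=4,interpolation=3)[:,:,::-1]
cv2.imwrite("pics/cropt.png",a);cv2.imwrite("pics/crops.png",d)
E
python3 m.py
```

```text
top red [177.6 216.8] [174 214   8   7] 46
top blue [198.7 192.8] [185 170  52  75] 221
top blue [223.2 252.5] [218 252  11   2] 17
top black [203.4 203.9] [188 176  46  70] 1229
side red [152.8 252. ] [150 248   7   9] 42
side red [248.  342.5] [244 338   8   8] 26
side blue [220.1 301.9] [211 283  20  32] 72
side blue [287.  286.2] [282 284  11   6] 45
side blue [289.3 330.2] [280 328  19   5] 20
side blue [308.1 338.6] [306 334   5  10] 17
side black [155.7 252.6] [150 244  14  20] 106
side black [245.8 297.4] [234 285  26  26] 556
side black [286.7 291.3] [282 289  10   5] 27
top disc [425.6 149.1] [409 132  34  35] 938 [ 0.722  -0.2993  0.006 ]
top disc [434.  222.6] [432 207   5  31] 62 [ 0.5534 -0.3179  0.006 ]
top disc [371.7 255.5] [359 243  26  26] 534 [ 0.4775 -0.177   0.006 ]
top disc [343.5 317.9] [326 300  36  37] 1064 [ 0.3376 -0.1145  0.006 ]
side disc [297.5 196.9] [285 191  28  16] 270 [ 0.7258 -0.3024  0.006 ]
side disc [367.3 245.5] [355 238  25  16] 318 [ 0.4762 -0.1725  0.006 ]
side disc [417.2 276.7] [399 264  37  27] 782 [ 0.3374 -0.1108  0.006 ]
```

View pics/cropt.png

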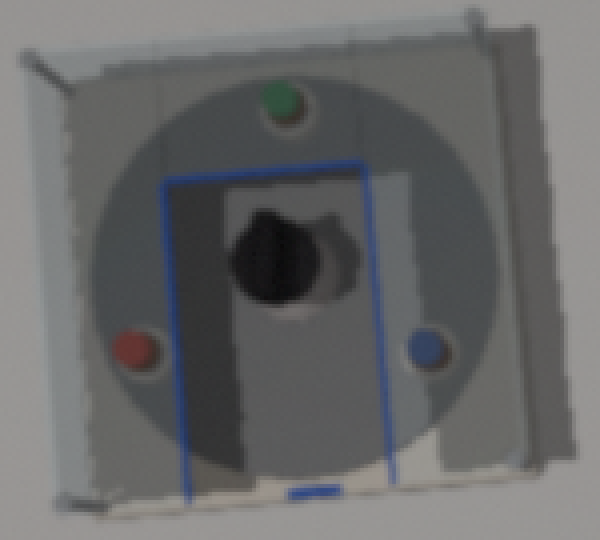

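View pics/crops.png

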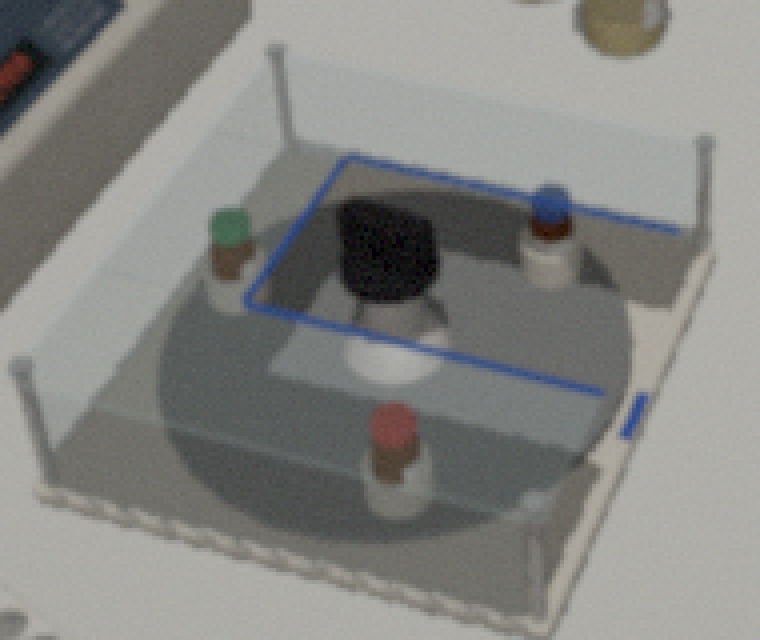

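The crops confirm red on the left (+y) side of the slot at crop-top (135,350), i.e. image (178,217). The knob bar's upper end is at (264,215), pointing roughly at the back; slot back corners are at (165,183) and (367,165).

```bash
python3 - <<'E'
from h import *
t=shot("top");s=shot("side")
T=lambda u,v:(u/4+145-.4,v/4+130-.4); S=lambda u,v:(u/4+150-.4,v/4+235-.4)
P={}
for n,a,b in(("red",(135,350),(393,425)),("green",(285,102),(230,226)),("blue",(427,348),(550,204)),("BL",(165,183),(250,300)),("BR",(367,165),(348,157)),("mark",(315,492),(635,415)),("knobtopfar",(264,213),(348,202))):
    P[n]=tri([ray(t,*T(*a)),ray(s,*S(*b))]); print(n,P[n].round(4), "res", (proj(t,P[n])-T(*a)).round(1))
c=(P["red"]+P["green"]+P["blue"])/3; print("centre",c.round(4))
for n in("red","green","blue"):
    d=P[n]-c; print(n,np.hypot(*d[:2]).round(4),np.degrees(np.arctan2(d[1],d[0])).round(1))
bl=onz(t,*T(165,183),.084);br=onz(t,*T(367,165),.084);fl=onz(t,*T(190,500),.084);fr=onz(t,*T(394,483),.084)
print(bl,br,fl,fr)
for a,b in((fl,bl),(fr,br)): d=b-a; print("slot dir",np.degrees(np.arctan2(d[1],d[0])),np.linalg.norm(d))
d=bl-br;print("yaw cross",np.degrees(np.arctan2(d[1],d[0]))-90,np.linalg.norm(d))
mk=onz(t,223.2,252.5,P["mark"][2]);d=c-mk;print("mark dir",np.degrees(np.arctan2(d[1],d[0])),np.hypot(*d[:2]))
print(tri([ray(t,371.7,255.5),ray(s,367.3,245.5)]))
o=ctrl.get_obs();print(np.array(o["eef_pos"]),rot(o["eef_rot"]).round(3))
E
```

```text
red [0.5539 0.2447 0.0614] res [-0.1 -0.3]
green [0.69   0.1682 0.0614] res [-0.2 -0.5]
blue [0.557  0.0887 0.0607] res [-0.1 -0.3]
BL [0.6391 0.225  0.0842] res [0.1 0.3]
BR [0.6518 0.1198 0.0816] res [-0.1 -0.3]
mark [0.4801 0.1555 0.0109] res [-0.  -0.1]
knobtopfar [0.6206 0.1686 0.1038] res [0.1 0.2]
centre [0.6003 0.1672 0.0612]
red 0.0904 120.9
green 0.0897 0.6
blue 0.0897 -118.9
[0.63967697 0.22531739 0.084     ] [0.65072037 0.11916253 0.084     ] [0.47257983 0.20746646 0.084     ] [0.48266852 0.10132724 0.084     ]
slot dir 6.097763658986868 0.16804794669095366
slot dir 6.0581083503794115 0.16899562560851883
yaw cross 5.939173483557809 0.10672774327918362
mark dir 5.454574294039343 0.1206200017476208
[ 0.47747552 -0.17730167  0.00242014]
[ 0.19923455 -0.53924779  0.23106092] [[ 0.938  0.346 -0.   ]
 [ 0.346 -0.938  0.   ]
 [ 0.    -0.    -1.   ]]
```

Emit:
arm_command --plan '[10,-8,0,0,20,-17,0,0,30,-25,0,0,36,-30,0,0,36,-30,0,0,36,-31,0,0,36,-31,0,0,36,-31,0,0,36,-31,0,0,36,-31,0,0,36,-31,0,0,36,-31,0,0,36,-31,0,0,36,-31,0,0,36,-31,0,0,36,-30,0,0,32,-25,0,0,20,-17,0,0,10,-8,0,0,0,0,0,0]' --grip 0.5

```text
time_s: 2.35
eef_pos: [0.5792, 0.1354, 0.231]
eef_rot: [-0.0, 0.984, 0.177, -0.0]
wrist_force: [0.2, -0.1, -0.9]
opening: 0.5
```

Emit:
arm_command --plan '[0,0,0,0.08,0,0,0,0.08,0,0,0,0.08,0,0,0,0.08,0,0,0,0]'

```text
time_s: 2.85
eef_pos: [0.5788, 0.1325, 0.2314]
eef_rot: [0.0, 1.0, 0.016, -0.0]
wrist_force: [-0.2, 0.1, 0.6]
opening: 0.502
```

```bash
python3 - <<'E'
from h import *
c=shot("wrist","w1.png"); o=ctrl.get_obs(); print(o["time_s"],o["eef_pos"],rot(o["eef_rot"]).round(3).tolist(),o["q"].round(2),o["opening"])
print(proj(c,[.6003,.1672,.104]))
E
```

```text
2.9 [0.57896375 0.13274776 0.2314534 ] [[0.999, 0.034, -0.0], [0.034, -0.999, -0.0], [-0.0, 0.0, -1.0]] [ 0.03  0.22  1.56 -0.    1.36  1.56] 0.5020564878196669
[276.97968896 203.10906285]
```

View pics/w1.png

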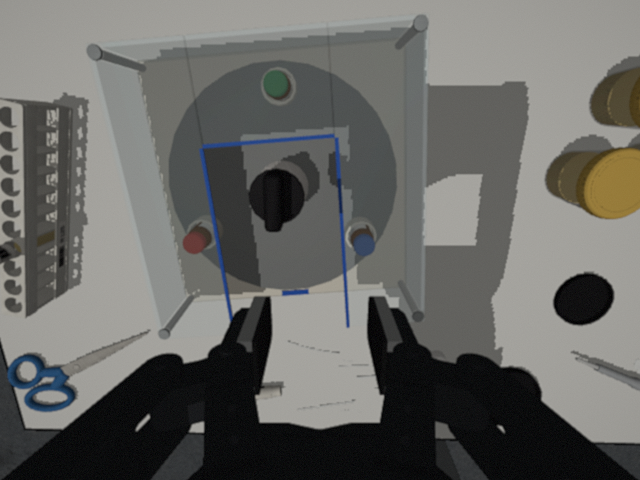

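The wrist view shows the bar knob centred at (275,200), lying nearly vertical in the image, so it is parallel to tool x. The red cap is at (196,240).

Emit:
arm_command --plan '[11,-17,0,0,11,-18,0,0,0,0,20,0,0,0,30,0,0,0,30,0,0,0,25,0,0,0,20,0,0,0,12,0,0,0,7,0,0,0,0,0,0,0,0,0]' --grip 0.5

```text
time_s: 4.0
eef_pos: [0.601, 0.1697, 0.0883]
eef_rot: [-0.0, 1.0, 0.017, 0.001]
wrist_force: [0.2, -0.9, 0.2]
opening: 0.503
```

Emit:
arm_command --plan '[0,0,0,0,0,0,0,0,0,0,0,0,0,0,0,0,0,0,0,0,0,0,0,0,0,0,0,0,0,0,0,0]' --grip 0

```text
time_s: 4.8
eef_pos: [0.601, 0.1698, 0.0886]
eef_rot: [-0.0, 1.0, 0.017, 0.001]
wrist_force: [-1.4, -0.4, 5.9]
opening: 0.145
```

Emit:
arm_command --plan '[0,0,0,-0.04,0,0,0,-0.07,0,0,0,-0.09,0,0,0,-0.09,0,0,0,-0.09,0,0,0,-0.09,0,0,0,-0.09,0,0,0,-0.09,0,0,0,-0.09,0,0,0,-0.09,0,0,0,-0.09,0,0,0,-0.09,0,0,0,-0.07,0,0,0,-0.05,0,0,0,0,0,0,0,0]'

```text
time_s: 6.4
eef_pos: [0.6003, 0.1708, 0.0886]
eef_rot: [-0.0, 0.835, 0.55, 0.001]
wrist_force: [-4.1, 2.1, 8.0]
opening: 0.145
```

```bash
python3 - <<'E'
from h import *
c=shot("wrist","w2.png"); o=ctrl.get_obs(); print(o["time_s"],o["eef_pos"],rot(o["eef_rot"]).round(3).tolist(),o["q"].round(2),o["opening"],o["torque"])
t=shot("top");s=shot("side")
for n,c2 in(("t",t),("s",s),("w",c)):
    h=cv2.cvtColor(c2["color"],cv2.COLOR_RGB2HSV).astype(int); m=(((h[...,0]<8)|(h[...,0]>172))&(h[...,1]>110)&(h[...,2]>50)).astype(np.uint8)
    k,l,st,ce=cv2.connectedComponentsWithStats(m)
    for i in range(1,k):
        if st[i][4]>9: print(n,ce[i].round(1),st[i][4],onz(c2,*ce[i],.064).round(4))
th=np.radians(186);print("win",.6003+.09*np.cos(th),.1672+.09*np.sin(th))
E
```

```text
6.45 [0.60029789 0.17078237 0.08854935] [[0.395, 0.919, 0.0], [0.919, -0.395, 0.001], [0.001, -0.0, -1.0]] [0.09 0.44 1.58 0.   1.12 0.49] 0.14669983430650832 [0.45166456 0.53991293 0.06953912]
t [418.4   1.2] 39 [ 1.0401 -0.2718  0.064 ]
t [216.   88.1] 71 [0.8362 0.1704 0.064 ]
t [218.3 237.6] 76 [0.51   0.1575 0.064 ]
t [302.3 312. ] 13 [ 0.3543 -0.0238  0.064 ]
s [151.2 253.4] 75 [0.8643 0.1217 0.064 ]
s [400.9 296.8] 10 [0.3418 0.0293 0.064 ]
s [292.6 315.4] 107 [0.5099 0.1602 0.064 ]
w [176.8 358.8] 694 [0.5107 0.1642 0.064 ]
win 0.5107930294168553 0.15779243830591116
```

Red cap measured at (0.510,0.159) against the window at (0.511,0.158). Releasing, rising and going over the vial.

Emit:
arm_command --plan '[0,0,0,0,0,0,0,0,0,0,0,0,0,0,0,0,0,0,0,0,0,0,-15,0,0,0,-25,0,0,0,-30,0]' --grip 0.5

```text
time_s: 7.35
eef_pos: [0.5996, 0.1696, 0.158]
eef_rot: [-0.0, 0.835, 0.55, -0.001]
wrist_force: [0.1, -0.1, 1.1]
opening: 0.503
```

Emit:
arm_command --plan '[0,0,-5,0.06,0,0,0,0.1,0,0,0,0.1,0,0,0,0.1,0,0,0,0.1,0,0,0,0.1,0,0,0,0.1,0,0,0,0.1,0,0,0,0.1,0,0,0,0.1,0,0,0,0.1,-20,0,0,0,-30,0,0,0,-25,0,0,0,-15,2,0,0,0,0,0,0,0,0,0,0]'

```text
time_s: 9.05
eef_pos: [0.5119, 0.1585, 0.1636]
eef_rot: [-0.0, 0.999, 0.052, 0.001]
wrist_force: [0.7, -0.6, 0.3]
opening: 0.502
```

```bash
cat > r.py <<'E'
from h import *
import sys
c=shot("wrist",sys.argv[1]); o=ctrl.get_obs(); Rm=rot(o["eef_rot"]); print(o["time_s"],o["eef_pos"],Rm.round(3).tolist(),o["opening"])
t=shot("top");s=shot("side"); rs=[]
for n,c2 in(("t",t),("s",s),("w",c)):
    h=cv2.cvtColor(c2["color"],cv2.COLOR_RGB2HSV).astype(int); m=(((h[...,0]<8)|(h[...,0]>172))&(h[...,1]>110)&(h[...,2]>50)).astype(np.uint8)
    k,l,st,ce=cv2.connectedComponentsWithStats(m)
    for i in range(1,k):
        P=onz(c2,*ce[i],.064)
        if st[i][4]>9 and np.linalg.norm(P[:2]-[.51,.159])<.05: rs.append(ray(c2,*ce[i]));print(n,ce[i].round(1),st[i],P.round(4),"tool mm",(1000*Rm.T@(P-o["eef_pos"])).round(1))
if len(rs)>1: print("tri",tri(rs).round(4))
E
python3 r.py w3.png
```

```text
9.1 [0.51215851 0.1585058  0.16336653] [[0.995, 0.103, 0.002], [0.103, -0.995, 0.0], [0.002, 0.0, -1.0]] 0.49859371075559855
t [218.5 239.3] [214 237  10   6  44] [0.5064 0.1569 0.064 ] tool mm [-6.2  1.  99.4]
s [292.3 315.2] [287 310  11  11 102] [0.5107 0.16   0.064 ] tool mm [-1.5 -1.7 99.4]
w [316.7 245.1] [304 231  27  29 615] [0.5098 0.1616 0.064 ] tool mm [-2.3 -3.3 99.4]
tri [0.5089 0.1595 0.0628]
```

View pics/w3.png

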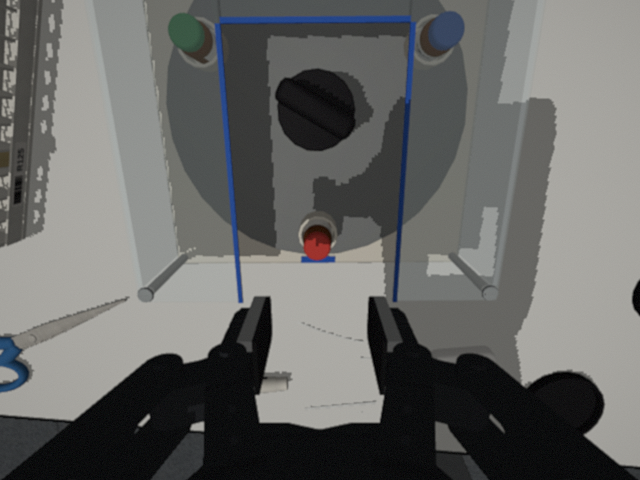

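The vial is centred in the slot behind the blue mark (318,259), cap at (317,245), about 2 mm off the finger midline (319). Descending.

Emit:
arm_command --plan '[-2,-2,10,0,0,0,20,0,0,0,25,0,0,0,20,0,0,0,15,0,0,0,12,0,0,0,10,0,0,0,6,0,0,0,0,0,0,0,0,0]'

```text
time_s: 10.2
eef_pos: [0.5092, 0.1603, 0.0447]
eef_rot: [-0.0, 0.999, 0.052, 0.0]
wrist_force: [-0.1, 1.0, -0.7]
opening: 0.495
```

Emit:
arm_command --plan '[0,0,0,0,0,0,0,0,0,0,0,0,0,0,0,0,0,0,0,0,0,0,0,0,0,0,0,0]' --grip 0

```text
time_s: 10.9
eef_pos: [0.5095, 0.1603, 0.0452]
eef_rot: [-0.0, 0.999, 0.052, 0.001]
wrist_force: [-1.4, -0.3, 6.3]
opening: 0.217
```

Emit:
arm_command --plan '[0,0,-8,0,0,0,-15,0,0,0,-25,0,0,0,-30,0,0,0,-25,0,0,0,-12,0,0,0,0,0,0,0,0,0]'

```text
time_s: 11.7
eef_pos: [0.5082, 0.1602, 0.1584]
eef_rot: [0.0, 0.999, 0.052, -0.001]
wrist_force: [-1.0, -0.0, -1.1]
opening: 0.22
```

Emit:
arm_command --plan '[-2,10,0,0,-5,20,0,0,-6,28,0,0,-7,35,0,0,-7,35,0,0,-7,35,0,0,-7,35,0,0,-7,35,0,0,-7,35,0,0,-6,28,0,0,-4,20,0,0,-2,10,0,0,0,5,0,0,0,0,0,0,0,0,0,0]'

```text
time_s: 13.2
eef_pos: [0.4763, -0.175, 0.1589]
eef_rot: [-0.0, 0.999, 0.052, -0.0]
wrist_force: [0.0, 0.0, -0.1]
opening: 0.218
```

```bash
python3 - <<'E'
from h import *
c=shot("wrist","w4.png"); s=shot("side"); o=ctrl.get_obs(); Rm=rot(o["eef_rot"]); print(o["time_s"],o["eef_pos"],Rm.round(3).tolist(),o["opening"])
print("exp dish in wrist",proj(c,[.4775,-.177,.009]))
cv2.imwrite("pics/w4.png",np.hstack([c["color"],cv2.resize(s["color"][150:310,300:440],(420,480))])[:,:,::-1][:,240:])
E
```

```text
13.3 [ 0.47644831 -0.17494179  0.15914884] [[0.994, 0.105, -0.0], [0.105, -0.994, 0.0], [-0.0, -0.0, -1.0]] 0.21479583893284276
exp dish in wrist [323.56186516 222.7518805 ]
```

View pics/w4.png

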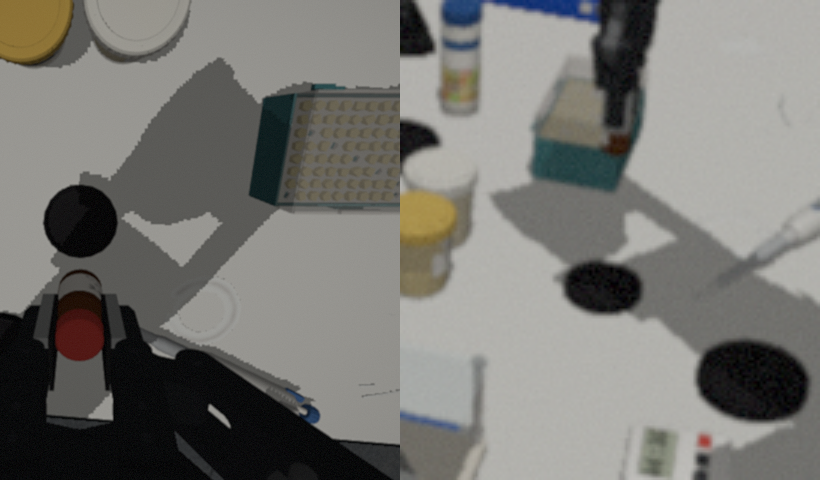

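The vial is held upright, in line with the small dish (wrist (320,221), expected (324,223)): about 2 mm apart. Lowering.

Emit:
arm_command --plan '[1,0,10,0,0,0,20,0,0,0,25,0,0,0,25,0,0,0,20,0,0,0,12,0,0,0,8,0,0,0,4,0,0,0,3,0,0,0,2,0,0,0,0,0,0,0,0,0]'

```text
time_s: 14.5
eef_pos: [0.4778, -0.1761, 0.0308]
eef_rot: [0.0, 0.999, 0.052, 0.0]
wrist_force: [0.3, 0.1, 0.4]
opening: 0.219
```

Emit:
arm_command --plan '[0,0,1.5,0,0,0,1.5,0,0,0,1,0,0,0,0,0,0,0,0,0]'

```text
time_s: 15.0
eef_pos: [0.4774, -0.1758, 0.0263]
eef_rot: [0.0, 0.999, 0.052, 0.0]
wrist_force: [-0.0, -0.9, -0.0]
opening: 0.214
```

Emit:
arm_command --plan '[0,0,1,0,0,0,0,0,0,0,0,0]'

```text
time_s: 15.3
eef_pos: [0.4776, -0.1759, 0.0262]
eef_rot: [0.0, 0.999, 0.052, 0.0]
wrist_force: [-3.0, 1.6, 10.1]
opening: 0.221
```

Contact at 10 N on the floor. Releasing and withdrawing.

Emit:
arm_command --plan '[0,0,-0.5,0,0,0,0,0,0,0,0,0,0,0,0,0,0,0,0,0,0,0,0,0,0,0,-5,0,0,0,-10,0,0,0,-20,0,0,0,-30,0,0,0,-30,0,0,0,-25,0,0,0,0,0,0,0,0,0,0,0,0,0]' --grip 0.6

```text
time_s: 16.8
eef_pos: [0.4767, -0.1754, 0.1449]
eef_rot: [-0.001, 0.999, 0.052, -0.001]
wrist_force: [0.6, -0.0, 0.9]
opening: 0.599
```

```bash
python3 - <<'E'
from h import *
c=shot("wrist"); s=shot("side"); o=ctrl.get_obs(); print(o["time_s"],o["eef_pos"],o["wrist_force"])
rs=[]
for n,c2 in(("s",s),("w",c)):
    h=cv2.cvtColor(c2["color"],cv2.COLOR_RGB2HSV).astype(int); m=(((h[...,0]<8)|(h[...,0]>172))&(h[...,1]>110)&(h[...,2]>50)).astype(np.uint8)
    k,l,st,ce=cv2.connectedComponentsWithStats(m)
    for i in range(1,k):
        P=onz(c2,*ce[i],.045)
        if st[i][4]>9 and np.hypot(P[0]-.477,P[1]+.176)<.06: rs.append(ray(c2,*ce[i]));print(n,ce[i].round(1),st[i],P.round(4))
if len(rs)>1: print("tri",tri(rs).round(4))
cv2.imwrite("pics/w5.png",np.hstack([c["color"],cv2.resize(s["color"][150:310,300:440],(420,480))])[:,:,::-1][:,240:])
E
```

```text
16.9 [ 0.47658585 -0.1752705   0.14452029] [-0.84895492  0.53995239 -0.8311011 ]
s [368.  232.1] [365 229   7   8  46] [ 0.4776 -0.1732  0.045 ]
w [320.1 240.9] [307 227  27  29 622] [ 0.4775 -0.1743  0.045 ]
tri [ 0.4776 -0.1742  0.0445]
```

View pics/w5.png

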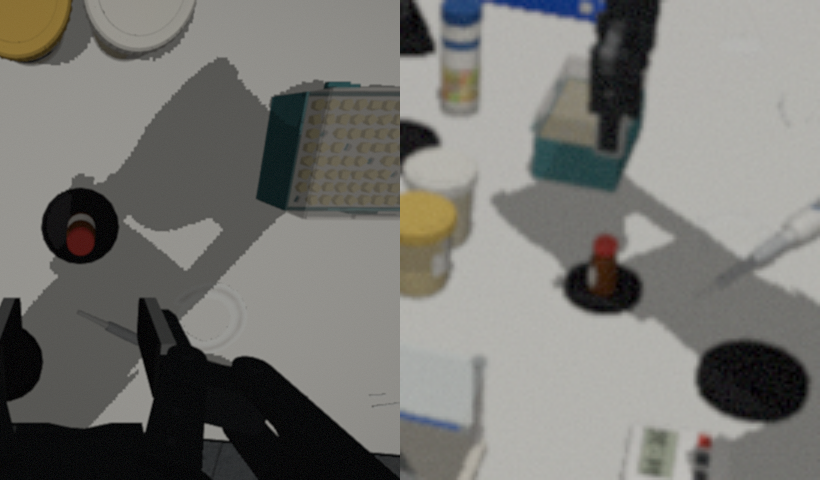

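The vial stands upright in the small dish, with the cap at (0.4776, -0.1742, 0.0445), and the gripper is clear. Handing in.

```bash
python3 -c "
from bench import ctrl
print(ctrl.hand_in())"
```

```text
the job is handed in; nothing more can be done
None
```

The red-capped vial is standing upright in the smallest black dish, and I handed the job in at about 17 s. No verdict is reported.

- **Turning:** I gripped the bar knob and turned the carousel about 65° counter-clockwise. The red cap then measured (0.510, 0.159), against the slot middle at (0.511, 0.158).
- **Placing:** I lifted the vial out through the slot and set it down until the wrist read about 10 N of contact, then let go and withdrew.
- **Last check:** From the side and wrist views the cap is at (0.478, -0.174, 0.0445). That is within about 3 mm of the dish centre, and the cap height fits a vial standing on the dish floor. The gripper is clear, with about 120 mm of lift.
- **Disagreement:** The top, side and wrist views differed by 2–5 mm in places, mostly in y. The largest was at the vial before the grasp, where the fingers partly hid the cap in the top view. All of this is well inside the 20 mm tolerance, and no check failed.

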